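# Shut off the gas at the glass bench's valve box

### The arm

A 7-joint arm with a two-finger parallel gripper is mounted at the origin on the work surface. World frame = base frame: x ahead of the robot, y to its left, z up, the work surface at z = 0. Lengths are in mm, angles in rad, forces in N, time in s.
With the tool pointing down it reaches from about 400 to 875 mm from the base axis. Payload 4.4 kg.
Tool frame: the origin (TCP) lies at the very end of the fingers, on their centre line; the grasp point (between the pads) lies 19 mm behind it; z points along the fingers, y is the line along which they close (so a half turn about z gives the same grasp; the last joint's range is limited). The gripper opens to 85 mm and grips with 20 to 120 N. Pads are 22 mm wide; open, the fingers measure 114 mm over their backs; the gripper's body (76 mm by 85 mm) begins 54 mm behind the grasp point. The pads swing forward as they close: fully open they stand 13 mm farther back than shut.
Start: joints at [-1.223, 0.628, 0.038, 1.517, -0.027, 0.996, -0.02], TCP at [261.338, 595.164, 231.313] pointing down, gripper open.
Joint ranges: [-3.06, 3.06], [-0.37, 2.12], [-1.25, 1.32], [0.18, 2.47], [-1.1, 4.24], [0.23, 1.98], [-2.94, 2.94]. Speed limits (rad/s): [2.57, 2.57, 3.14, 3.14, 3.14, 3.14, 3.14].

### API

Orientations are given as [roll, pitch, yaw] about the fixed x, y, z axes, in that order (R = Rz(yaw) Ry(pitch) Rx(roll)).
In Python, from cell import read_state, get_image, camera_info, finish_job gives the robot as it stands.
- The arm moves only by the tool play_rows, never from a script. Its argument "deltas" is one flat list of numbers, 7 for each row, row after row: the shift along the tool's x, y, z in mm, then the turn, a rotation vector about the tool's x, y, z in rad, then the opening, from 0 (shut) to 1 (fully open). In form: [dx, dy, dz, ax, ay, az, grip, dx, dy, dz, ax, ay, az, grip, ...]. A call has 1 to 10 rows; each row is the pose to reach, as a shift and turn from the pose commanded when the call began, along the tool's axes at that moment; what a row does not reach only later rows make up. A row lasts 1/8 s, in which the tool goes at most 62.5 mm and 10.7 degrees, less where a joint would pass 70% of its speed; a pose out of reach is approached as far as the arm can. A call with a gripper value outside its range is refused whole. The fingers move at their own pace and stop on an object; the grip force is fixed at half the most. Time passes only in rows, so rows that repeat a pose let the fingers close. It gives the time, the measured TCP pose, the force, the opening and the grip force at its end, in the units of the state.
- read_state(): the state, without advancing time (a new reading comes with each control period).
- get_image(name): name is "side" or "top"; returns the picture (400x640x3 uint8, red, green, blue); there is no depth.
- camera_info(name): a dict with "fx", "fy", "cx", "cy" (pixels), "distortion" ([k1, k2, p1, p2, k3] as OpenCV has them; the pictures are not rectified), "T" (4x4, takes a point from camera to world coordinates). Camera axes: x right, y down, z forward; pixel columns grow to the right and rows downward; lengths in mm; the calibration is good to about 2 mm. A picture is of the moment at which its call begins. camera_info takes no time and is no camera call.
- finish_job(): hands the job in; it is judged then, once.
The state is a dict: "clock": time; "qpos": joint angles; "qd": joint speeds; "tau": joint torques, N m; "eef_pos": TCP position; "tool_rot": TCP orientation; "force": force on the tool from outside, world axes, zero at the start; "torque": the same for the moment, N m; "width": finger opening in mm; "gripper_force": force on a finger pad.
Only numpy, scipy, OpenCV 4.12 (cv2) and the standard library are available. Lean on these libraries where they do the work, as an engineer would, in place of code of your own. Each camera call takes 0.05 s, during which the arm holds its last target. There are 200 camera calls.

### The job

Shut off the fuel gas at the valve box on the glassblowing bench. Push the steel cover by its rod handle so that it slides right back onto the box's rear deck, staying flat in its guides and not lifted, then with the fingertips push the yellow gas handle clockwise, a quarter turn, until it is fully shut, square across its pipe. Leave the cover open, and do not disturb the blue air handle or the mug, mould and wooden block that stand around the box.

Things in the scene. Friction and masses are not known exactly. Their poses are not given: they have to be found in the camera images.
- valve_box: Grey steel box fixed to the bench, 310 (x) by 330 (y) by 93 mm high. Origin on the bench under the centre of the valve opening (144 x 285 mm, floor at bench level); +x to its rear, roughly away from the robot, the way the cover opens; +y left. Rear deck from x = 72 to 224 mm. Side guides and end stops rise to 93 mm. Two valves stand inside, stems 120 mm apart in y; which is gas varies.
- cover: Loose flat steel plate 150 (x) by 320 (y) by 4 mm, 0.4 to 0.75 kg, over the valve opening on runners 85 mm above the bench, 2 mm play each side. Origin: centre of its underside; axes as the box's. In the box's frame it lies at x = 0 to 8 mm when shut, about 149 mm against the back stop. Friction of 2 to 8 N; stays where left.
- cover_handle (a point): Middle of the cover's handle, a dark bent rod 10 mm thick standing on the centre of the cover, its bar 90 mm long along the cover's y. The point lies on the bar's centreline, 23 mm above the plate's upper face; the handle's top is 28 mm above the plate.
- gas_handle (a joint): Turn of the yellow handle about its upright stem, rad: 0 = open, along the pipe, pointing to the box's front (-x); grows clockwise seen from above; 1.571 = fully shut at its stop, pointing to the box's left (+y). Starts at 0 to 0.3. Friction of 0.3 N m (about 5 N at the sleeve) holds it where it is left; no spring.
- gas_stem (a point): Point on the gas valve's upright turning axis, 67.5 mm above the bench (about mid-height of the handle's sleeve); the box's x = 25 mm, y = -67 or +53 mm.
- gas_grip (a point): Middle of the upper face of the yellow sleeve, 58 mm from the stem axis, 72.5 mm above the bench; moves with the handle. The sleeve is 20 mm wide, 11 mm thick (61.5 to 72.5 mm above the bench), from 32 to 86 mm from the axis; below it is only the pipe, whose top is 49 mm above the bench or lower.
- air_grip (a point): The same point on the blue handle of the air valve, of the same shape, which is open (turned 0 to 0.2 rad from pointing to the box's front) and is to be left alone.
- mug: Steel mug, 76 mm diameter, 88 mm high, with a side handle and a spoon standing in it (to 112 mm). Stands beside the box. Origin at the centre of its foot.
- mould: Dark eight-sided iron mould, open at the top, 78 mm across, 105 mm high. Stands beside the box. Origin at the centre of its foot.
- wood_block: Dark wooden shaping block 80 x 70 x 45 mm with a round 24 mm handle, lying to the right of the box, 190 mm long overall along its x, handle to its -x (pointing to the rear of the bench). Origin at bench level, on its centreline, inside the block 10 mm from the face where the handle starts.
Mind the look-alikes: they are no part of the job. Of the things like the wood_block, leave any that is white; of the rest the larger one is meant.

How it is judged:
By the outcome, as a careful person would: the job done as asked, in the order asked, and still so for the second after the job is handed in, with the robot touching nothing.
It also fails if it takes over 45 s, if anything falls off the work surface, if the arm or the gripper's body presses on something with over 40 N, if the wrist force passes 120 N, or if a joint passes its speed limit or range.

## Working session

There is one attempt and no reset: what is moved stays moved. The work goes in short steps, Python scripts to look and compute and a tool call to move; the robot and the scene stay as the last step left them, time stands still between calls to the robot, and variables do not carry over. Pictures are saved under pics/ and viewed, at most 10 in all, crops included, and the job is handed in when it is done.

Besides the shell and the picture viewer there is one more tool, called after "Call:" by a JSON object that holds its "name" and its "arguments". play_rows: Moves the arm, as the interface text tells. Its arguments: {"type":"object","properties":{"deltas":{"type":"array"}},"required":["deltas"]}

```bash
mkdir -p pics
cat > h.py <<'E'
import numpy as np,cv2
from cell import *
def K(n):
    c=camera_info(n);return np.array([[c["fx"],0,c["cx"]],[0,c["fy"],c["cy"]],[0,0,1.]]),np.array(c["distortion"],float),np.array(c["T"],float)
def ray(n,uv):
    k,d,T=K(n);p=cv2.undistortPoints(np.array(uv,float).reshape(-1,1,2),k,d)[:,0]
    v=np.c_[p,np.ones(len(p))]@T[:3,:3].T;return T[:3,3],v
def plane(n,uv,z):
    o,v=ray(n,uv);return o+v*((z-o[2])/v[:,2])[:,None]
def save(n,f):
    im=get_image(n);cv2.imwrite("pics/"+f,im[:,:,::-1]);return im
E
python3 - <<'E'
from h import *
for n in("top","side"):
    save(n,n+"0.png");print(n,np.round(K(n)[2],2).tolist())
print(read_state())
E
```

```text
top [[0.02, -1.0, 0.08, 420.36], [-1.0, -0.02, 0.02, -58.52], [-0.02, -0.08, -1.0, 1275.46], [0.0, 0.0, 0.0, 1.0]]
side [[0.94, -0.2, 0.26, 220.6], [-0.33, -0.62, 0.71, -844.73], [0.02, -0.76, -0.65, 830.78], [0.0, 0.0, 0.0, 1.0]]
{'clock': 0.1, 'qpos': array([-1.2228317 ,  0.62923474,  0.03846199,  1.51827887, -0.02700526,
        0.99630864, -0.02001236]), 'qd': array([ 0.0005502 , -0.00163029, -0.00058811, -0.0035583 ,  0.00050958,
        0.00011906, -0.00104214]), 'tau': array([ 3.29659488e-03, -5.64534473e+01,  1.23068400e+00, -1.93974298e+01,
        1.13311195e-02,  5.44641138e-03,  5.30938919e-06]), 'eef_pos': array([261.09039231, 594.63824492, 230.49013866]), 'tool_rot': array([-3.13988161e+00,  2.23155182e-05,  2.72779863e+00]), 'force': array([ 0.07737477, -0.86230979,  0.64804525]), 'torque': array([-0.03049023,  0.06306272, -0.04011043]), 'gripper_force': 0.0, 'width': 85.30815495842363}
```

View pics/top0.png

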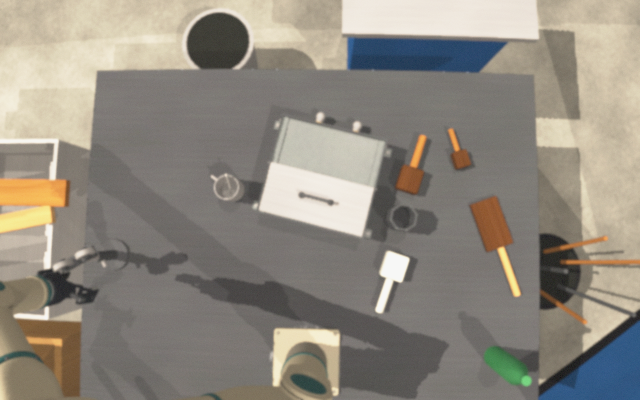

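View pics/side0.png

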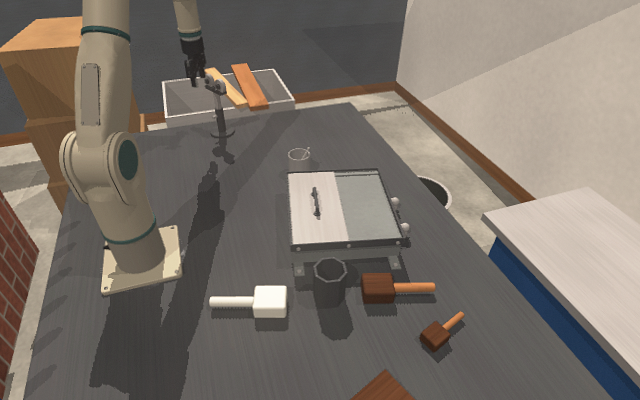

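The top view shows the shut cover (white, corners about (272,163) to (367,236)) with its handle from (301,194) to (337,203). The mug is at (228,187), the mould at (403,217) and the wooden block at (410,178). The box is turned a little clockwise. Next I measure it.

```bash
python3 - <<'E'
from h import *
im=cv2.imread("pics/top0.png");g=im.min(2)
m=np.zeros_like(g);r=(slice(150,245),slice(250,400));m[r]=(g[r]>190)*255
m=cv2.morphologyEx(m,cv2.MORPH_CLOSE,np.ones((3,3)))
c=max(cv2.findContours(m,0,2)[0],key=cv2.contourArea)
P=plane("top",c[:,0].astype(float),89)
R=cv2.minAreaRect(P[:,:2].astype(np.float32));print("cover",R,np.round(cv2.boxPoints(R)).tolist())
hull=np.zeros_like(g);cv2.fillPoly(hull,[cv2.convexHull(c)],255);hull=cv2.erode(hull,np.ones((9,9)))
hm=((g<110)&(hull>0)).astype(np.uint8)
ys,xs=np.nonzero(hm);
Q=plane("top",np.c_[xs,ys],112);R=cv2.minAreaRect(Q[:,:2].astype(np.float32));print("handle top",len(xs),R)
print("handle ends px",xs.min(),ys[xs.argmin()],xs.max(),ys[xs.argmax()])
s=cv2.imread("pics/side0.png").min(2)
sub=s[183:222,306:326];ys,xs=np.nonzero(sub<90);print("side handle px",xs.mean()+306,ys.mean()+183,len(xs), xs.min()+306,xs.max()+306,ys.min()+183,ys.max()+183)
print("mug,mould top,block", plane("top",[[228,187]],88),plane("top",[[403,217]],105),plane("top",[[397,190],[421,192],[421,138]],45).round())
E
python3 - <<'E'
import cv2
a=cv2.imread("pics/top0.png")[100:260,200:440];cv2.imwrite("pics/c1.png",cv2.resize(a,None,fx=3.2,fy=3.2,interpolation=2))
E
```

```text
cover ((511.0076904296875, -25.001388549804688), (317.9148254394531, 152.6952667236328), 76.69393920898438) [[400.0, -162.0], [549.0, -197.0], [622.0, 112.0], [473.0, 147.0]]
handle top 9 ((505.84100341796875, -27.566177368164062), (93.38538360595703, 6.341160774230957), 79.56219482421875)
handle ends px 301 195 332 202
side handle px 315.8301886792453 205.30188679245282 53 312 319 190 215
mug,mould top,block [[540.32692023 241.43503585  88.        ]] [[ 457.72549812 -283.32067377  105.        ]] [[ 543. -276.   45.]
 [ 538. -351.   45.]
 [ 709. -352.   45.]]
```

View pics/c1.png

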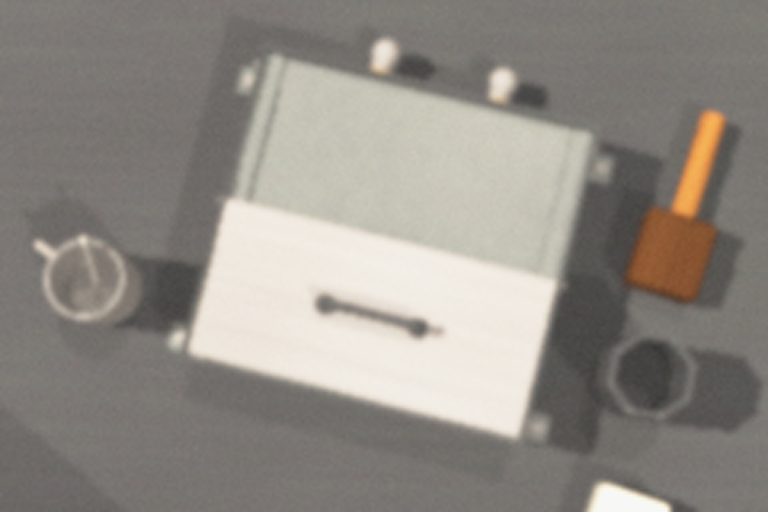

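The box's yaw is about -0.232 rad. The cover's centre is near (511,-25), and the handle's middle is near (507,-26). The start pose is 0.18 rad off, so I fly over with the fingers closing.

Call:
{"name": "play_rows", "arguments": {"deltas": [-12, -14, 0, 0, 0, -0.02, 0, -40, -45, 0, 0, 0, -0.04, 0, -80, -89, 0, 0, 0, -0.06, 0, -124, -137, 0, 0, 0, -0.09, 0, -168, -186, 0, 0, 0, -0.12, 0, -212, -235, 0, 0, 0, -0.14, 0, -256, -284, 0, 0, 0, -0.16, 0, -300, -332, 0, 0, 0, -0.18, 0, -340, -377, 0, 0, 0, -0.18, 0, -370, -410, 0, 0, 0, -0.18, 0]}}

```text
clock: 1.35
eef_pos: [435.5, 68.8, 231.3]
tool_rot: [-3.142, 0.0, 2.907]
force: [0.8, -0.2, -0.1]
width: -0.1
gripper_force: 0.0
```

Call:
{"name": "play_rows", "arguments": {"deltas": [-8, -12, 10, 0, 0, 0, 0, -20, -32, 30, 0, 0, 0, 0, -34, -54, 55, 0, 0, 0, 0, -44, -70, 78, 0, 0, 0, 0, -47, -76, 98, 0, 0, 0, 0, -47, -76, 112, 0, 0, 0, 0, -47, -76, 112, 0, 0, 0, 0, -47, -76, 112, 0, 0, 0, 0]}}

```text
clock: 2.35
eef_pos: [463.6, -13.0, 119.7]
tool_rot: [3.141, 0.001, 2.909]
force: [-0.1, -0.3, 0.4]
width: 0.0
gripper_force: 0.0
```

Run:
```python
from h import *
print(read_state()["eef_pos"])
save("side","side1.png")
a=cv2.imread("pics/side1.png")[130:290,240:440];cv2.imwrite("pics/c2.png",cv2.resize(a,None,fx=3.5,fy=3.5,interpolation=2))
```

```text
[463.62490862 -13.01996105 119.68992476]
```

View pics/c2.png

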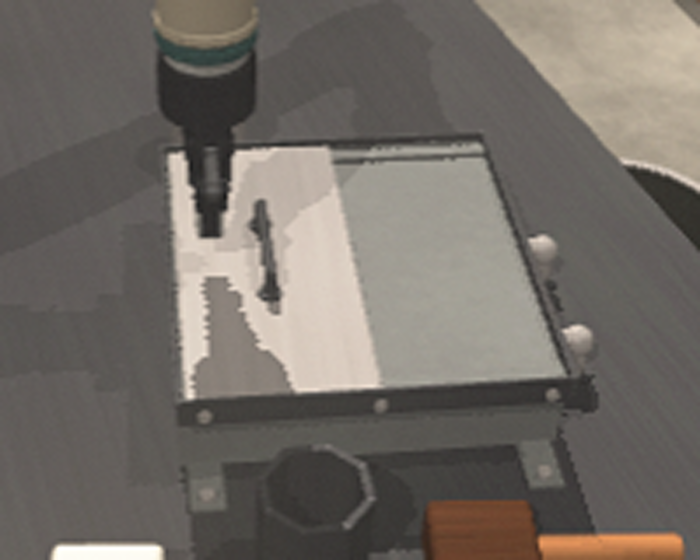

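The closed tip is centred in front of the bar, which lies about 27 mm further on. I lower to z ≈ 100 and push.

Call:
{"name": "play_rows", "arguments": {"deltas": [0, -3, 10, 0, 0, 0, 0, 0, -3, 20, 0, 0, 0, 0, -5, -3, 20, 0, 0, 0, 0, -12, -3, 20, 0, 0, 0, 0, -18, -3, 20, 0, 0, 0, 0, -24, -3, 20, 0, 0, 0, 0, -30, -3, 20, 0, 0, 0, 0, -37, -3, 20, 0, 0, 0, 0, -45, -3, 20, 0, 0, 0, 0, -54, -3, 20, 0, 0, 0, 0]}}

```text
clock: 3.65
eef_pos: [512.1, -28.8, 98.9]
tool_rot: [-3.141, -0.007, 2.908]
force: [-6.4, 1.0, 4.0]
width: -0.1
gripper_force: 3.0
```

Call:
{"name": "play_rows", "arguments": {"deltas": [-10, 0, 0, 0, 0, 0, 0, -20, 0, 0, 0, 0, 0, 0, -30, 0, 0, 0, 0, 0, 0, -40, 0, 0, 0, 0, 0, 0, -50, 0, 0, 0, 0, 0, 0, -60, 0, 0, 0, 0, 0, 0, -70, 0, 0, 0, 0, 0, 0, -80, 0, 0, 0, 0, 0, 0, -90, 0, 0, 0, 0, 0, 0, -98, 0, 0, 0, 0, 0, 0]}}

```text
clock: 4.9
eef_pos: [608.2, -51.5, 98.9]
tool_rot: [-3.141, -0.006, 2.908]
force: [-6.0, 0.3, 4.3]
width: -0.3
gripper_force: 3.0
```

Call:
{"name": "play_rows", "arguments": {"deltas": [-5, 0, 0, 0, 0, 0, 0, -10, 0, 0, 0, 0, 0, 0, -14, 0, 0, 0, 0, 0, 0, -17, 0, 0, 0, 0, 0, 0, -17, 0, 0, 0, 0, 0, 0]}}

```text
clock: 5.52
eef_pos: [625.7, -55.6, 98.9]
tool_rot: [-3.141, -0.003, 2.908]
force: [-5.0, 0.9, 1.5]
width: -0.1
gripper_force: 2.4
```

Run:
```python
from h import *
print(read_state()["eef_pos"])
save("top","top2.png")
a=cv2.imread("pics/top2.png")[90:250,220:420];cv2.imwrite("pics/c3.png",cv2.resize(a,None,fx=3.6,fy=3.6,interpolation=2))
```

```text
[625.68597906 -55.62337311  98.8756547 ]
```

View pics/c3.png

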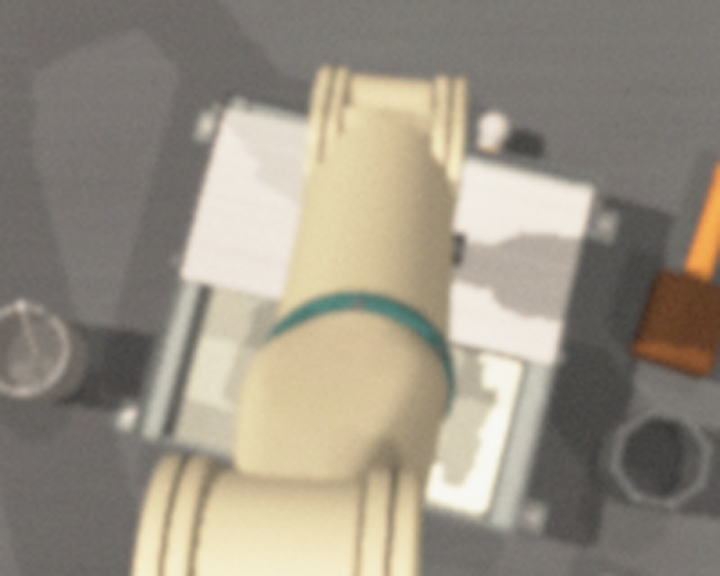

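The cover has slid back nearly to the stop (its front edge runs from crop (185,275) to (555,362)). I nudge it further until the force rises.

Call:
{"name": "play_rows", "arguments": {"deltas": [-3, 0, 0, 0, 0, 0, 0, -6, 0, 0, 0, 0, 0, 0, -8, 0, 0, 0, 0, 0, 0, -8, 0, 0, 0, 0, 0, 0]}}

```text
clock: 6.08
eef_pos: [634.1, -57.5, 99.0]
tool_rot: [-3.142, -0.002, 2.908]
force: [-5.0, 1.4, 0.0]
width: 0.2
gripper_force: 2.5
```

Call:
{"name": "play_rows", "arguments": {"deltas": [-2, 0, 0, 0, 0, 0, 0, -4, 0, 0, 0, 0, 0, 0, -5, 0, 0, 0, 0, 0, 0]}}

```text
clock: 6.45
eef_pos: [636.2, -57.1, 98.9]
tool_rot: [3.141, -0.008, 2.908]
force: [-12.1, 3.2, 7.6]
width: 0.1
gripper_force: 6.3
```

The force rose to 12 N, so the cover is at its back stop. I back off, lift and clear to the left for a look inside.

Call:
{"name": "play_rows", "arguments": {"deltas": [8, 0, 0, 0, 0, 0, 0, 25, 0, -4, 0, 0, 0, 0, 45, 0, -40, 0, 0, 0, 0, 70, 10, -85, 0, 0, 0, 0, 100, 30, -120, 0, 0, 0, 0, 135, 60, -130, 0, 0, 0, 0, 170, 100, -130, 0, 0, 0, 0, 200, 145, -130, 0, 0, 0, 0, 220, 195, -130, 0, 0, 0, 0, 230, 230, -130, 0, 0, 0, 0]}}

```text
clock: 7.7
eef_pos: [470.2, 221.5, 230.3]
tool_rot: [3.138, 0.004, 2.91]
force: [0.3, -0.6, 0.1]
width: 0.0
gripper_force: 0.0
```

Run:
```python
from h import *
t=save("top","top3.png");s=save("side","side3.png")
a=cv2.imread("pics/top3.png")[100:250,230:410];b=cv2.imread("pics/side3.png")[150:270,270:420]
a=cv2.resize(a,(480,400),interpolation=2);b=cv2.resize(b,(500,400),interpolation=2)
cv2.imwrite("pics/c4.png",np.vstack([np.hstack([a,b])]) if 0 else cv2.resize(np.hstack([a,b]),(800,327)))
for n,i in(("top",t),("side",s)):
    h=cv2.cvtColor(i,cv2.COLOR_RGB2HSV)
    for c,lo,hi in(("yel",(18,110,70),(38,255,255)),("blu",(95,110,40),(130,255,255))):
        m=cv2.inRange(h,lo,hi)
        r=(slice(130,250),slice(250,400)) if n=="top" else (slice(150,270),slice(270,430))
        w=np.zeros_like(m);w[r]=m[r]
        k=cv2.connectedComponentsWithStats(w);
        for st,ce in zip(k[2][1:],k[3][1:]):
            if st[4]>5: print(n,c,st,ce.round(1))
        if n=="top" and w.any():
            ys,xs=np.nonzero(w);P=plane(n,np.c_[xs,ys],72.5)[:,:2].astype(np.float32);print(cv2.minAreaRect(P))
```

```text
top yel [299 178  10   9  58] [303.6 180.8]
top yel [336 187  10   8  55] [340.7 190.3]
top yel [302 188   5  11  16] [304.1 193.4]
top yel [325 201  18  22 128] [332.2 213.2]
((505.5634460449219, -30.7855224609375), (145.65890502929688, 113.02249908447266), 76.03231811523438)
top blu [291 198   9  15  86] [295.  205.1]
((489.3769836425781, 37.81897735595703), (17.11456298828125, 47.23728942871094), 70.66605377197266)
side yel [326 201   6   4  18] [328.9 202.2]
side yel [314 205   7   4  12] [316.3 206.5]
side yel [296 219  19   8 114] [305.1 222.3]
side yel [330 227   8   8  27] [333.7 230. ]
side yel [315 232   6   5  11] [316.9 234. ]
side blu [294 195  17   6  99] [302.1 197.5]
```

View pics/c4.png

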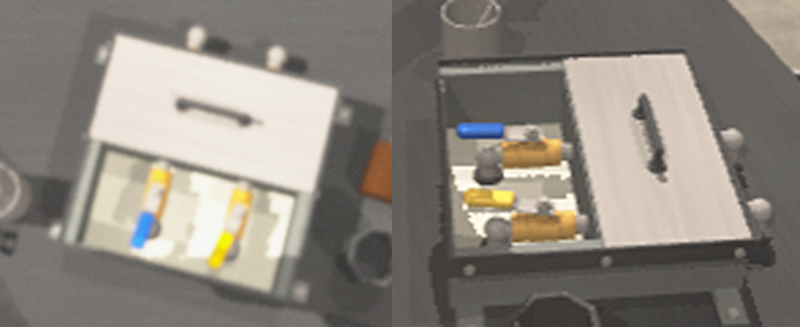

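Gas (yellow) is the right valve, with its sleeve at top-image (328,216) and side-image (305,222). Blue is on the left at (295,205), and the cover is fully back. Next I compute the box frame.

Run:
```python
from h import *
im=cv2.imread("pics/top3.png");g=im.min(2)
m=np.zeros_like(g);r=(slice(100,190),slice(250,400));m[r]=(g[r]>170)*255
# keep above cover front edge: mask by plane coords later
m=cv2.morphologyEx(m,cv2.MORPH_OPEN,np.ones((5,5)))
u=np.array([.973,-.230]);v=np.array([.230,.973]);O=np.array([507,-25.])
ys,xs=np.nonzero(m);P=plane("top",np.c_[xs,ys],89)[:,:2]
P=P[((P-O)@u>78)&((P-O)@u<226)&(abs((P-O)@v)<168)]
R=cv2.minAreaRect(P.astype(np.float32));print("cover",R)
a=np.radians(R[2] if R[1][0]>R[1][1] else R[2]+90)-np.pi/2
print("yaw",a)
h=cv2.cvtColor(im,cv2.COLOR_BGR2HSV)
for n,f,uv in(("top","top3",None),("side","side3",None)):
    i=cv2.imread(f"pics/{f}.png");h=cv2.cvtColor(i,cv2.COLOR_BGR2HSV)
    for c,lo,hi in(("yel",(25,150,120),(34,255,255)),("blu",(95,110,40),(130,255,255))):
        w=cv2.inRange(h,lo,hi);z=np.zeros_like(w)
        r=(slice(190,235),slice(280,345)) if n=="top" else (slice(190,228),slice(290,318))
        z[r]=w[r];k=cv2.connectedComponentsWithStats(z);j=1+np.argmax(k[2][1:,4])
        ys,xs=np.nonzero(k[1]==j);Q=plane(n,np.c_[xs,ys],71)[:,:2];q=cv2.minAreaRect(Q.astype(np.float32))
        d=np.array(Q.mean(0))-O;print(n,c,len(xs),Q.mean(0).round(1),"box",(d@u).round(1),(d@v).round(1),q)
print(read_state()["eef_pos"])
```

```text
cover ((654.8823852539062, -59.06903076171875), (319.6617431640625, 147.5123291015625), 76.68534088134766)
yaw -0.2323846404011698
top yel 81 [464.7 -72. ] box -30.3 -55.5 ((464.23052978515625, -72.30584716796875), (14.903663635253906, 48.796504974365234), 64.32315063476562)
top blu 86 [489.7  38.1] box -31.3 57.4 ((489.4630126953125, 37.93910217285156), (17.13590431213379, 47.29620361328125), 70.66602325439453)
side yel 4 [469.6 -72. ] box -25.6 -54.4 ((469.322509765625, -72.14556121826172), (12.944378852844238, 1.865035891532898), 84.92176818847656)
side blu 99 [487.7  36.1] box -32.8 55.1 ((487.4021301269531, 36.16402053833008), (24.25087547302246, 49.60969161987305), 72.17296600341797)
[470.20047116 224.14102224 230.08353126]
```

The stem is at about (518,-96) and the handle angle at about 0.19. I go behind the sleeve on its right side, at world (449,-109).

Call:
{"name": "play_rows", "arguments": {"deltas": [-2, -14, 0, 0, 0, 0, 0, -8, -48, 0, 0, 0, 0, 0, -16, -95, 0, 0, 0, 0, 0, -24, -145, 0, 0, 0, 0, 0, -32, -195, 0, 0, 0, 0, 0, -41, -245, 0, 0, 0, 0, 0, -48, -288, 20, 0, 0, 0, 0, -54, -317, 50, 0, 0, 0, 0, -56, -329, 80, 0, 0, 0, 0, -56, -329, 110, 0, 0, 0, 0]}}

```text
clock: 9.05
eef_pos: [446.6, -119.5, 119.0]
tool_rot: [-3.14, 0.002, 2.901]
force: [0.1, 0.2, 0.5]
width: 0.2
gripper_force: 0.0
```

Run:
```python
from h import *
print(read_state()["eef_pos"])
save("side","side4.png")
a=cv2.imread("pics/side4.png")[130:270,250:425];cv2.imwrite("pics/c5.png",cv2.resize(a,None,fx=4,fy=4,interpolation=2))
O=np.array([509,-25.]);u=np.array([.973,-.230]);v=np.array([.230,.973]);S=np.array([25,-67.])
e=read_state()["eef_pos"][:2]-O;b=np.array([e@u,e@v]);print("box",b.round(1))
for th in np.arange(.1,1.75,.1):
    d=np.array([-np.cos(th),np.sin(th)]);t=np.array([np.sin(th),np.cos(th)])
    c=S+58*d-(10+11*t[0]+14.5*t[1])*t
    w=c-b;print(th.round(2),"dx,dy",(-w[0]).round(1),w[1].round(1))
```

```text
[ 446.61324461 -119.49668948  118.95049512]
box [ -41.4 -105.4]
0.1 dx,dy -6.1 18.8
0.2 dx,dy -4.3 24.1
0.3 dx,dy -2.9 29.7
0.4 dx,dy -2.2 35.5
0.5 dx,dy -2.0 41.7
0.6 dx,dy -2.6 47.9
0.7 dx,dy -3.9 54.2
0.8 dx,dy -5.9 60.5
0.9 dx,dy -8.7 66.7
1.0 dx,dy -12.2 72.6
1.1 dx,dy -16.5 78.1
1.2 dx,dy -21.6 83.2
1.3 dx,dy -27.3 87.8
1.4 dx,dy -33.5 91.6
1.5 dx,dy -40.3 94.7
1.6 dx,dy -47.5 97.0
1.7 dx,dy -55.0 98.4
```

View pics/c5.png

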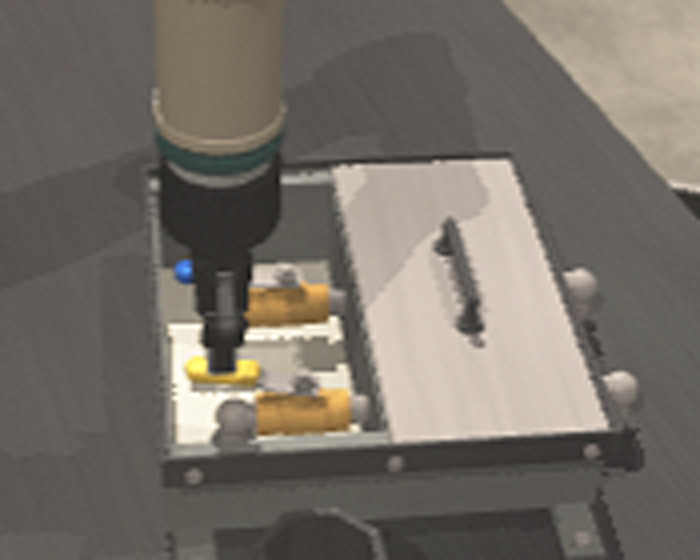

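The tip hangs above the right of the sleeve with room to spare. I descend to z ≈ 56, then sweep.

Call:
{"name": "play_rows", "arguments": {"deltas": [0, 0, 12, 0, 0, 0, 0, 0, 0, 28, 0, 0, 0, 0, 0, 0, 44, 0, 0, 0, 0, 0, 0, 56, 0, 0, 0, 0, 0, 0, 63, 0, 0, 0, 0, 0, 0, 63, 0, 0, 0, 0]}}

```text
clock: 9.85
eef_pos: [447.4, -115.0, 56.2]
tool_rot: [-3.142, -0.0, 2.908]
force: [-0.8, 0.4, 0.2]
width: -0.2
gripper_force: 0.0
```

Call:
{"name": "play_rows", "arguments": {"deltas": [-2, 6, 0, 0, 0, 0, 0, -4, 12, 0, 0, 0, 0, 0, -4, 18, 0, 0, 0, 0, 0, -4, 24, 0, 0, 0, 0, 0, -3, 30, 0, 0, 0, 0, 0, -2, 36, 0, 0, 0, 0, 0, -2, 42, 0, 0, 0, 0, 0, -3, 48, 0, 0, 0, 0, 0, -4, 54, 0, 0, 0, 0, 0, -6, 60, 0, 0, 0, 0, 0]}}

```text
clock: 11.1
eef_pos: [465.8, -59.7, 56.2]
tool_rot: [-3.139, -0.002, 2.905]
force: [-1.5, -5.5, -1.4]
width: -0.2
gripper_force: 2.5
```

Call:
{"name": "play_rows", "arguments": {"deltas": [-3, 6, 0, 0, 0, 0, 0, -6, 12, 0, 0, 0, 0, 0, -11, 17, 0, 0, 0, 0, 0, -16, 22, 0, 0, 0, 0, 0, -21, 26, 0, 0, 0, 0, 0, -27, 30, 0, 0, 0, 0, 0, -32, 32, 0, 0, 0, 0, 0, -37, 34, 0, 0, 0, 0, 0, -37, 34, 0, 0, 0, 0, 0]}}

```text
clock: 12.22
eef_pos: [508.0, -33.6, 55.5]
tool_rot: [-3.14, -0.006, 2.907]
force: [-5.5, -1.7, -2.3]
width: -0.2
gripper_force: 2.2
```

Call:
{"name": "play_rows", "arguments": {"deltas": [-2, 0, 0, 0, 0, 0, 0, -4, 0, 0, 0, 0, 0, 0, -6, 0, 0, 0, 0, 0, 0, -6, 0, 0, 0, 0, 0, 0]}}

```text
clock: 12.72
eef_pos: [509.0, -33.7, 55.4]
tool_rot: [-3.14, -0.015, 2.908]
force: [-13.3, 0.5, 7.0]
width: -0.0
gripper_force: 6.6
```

Call:
{"name": "play_rows", "arguments": {"deltas": [-3, 0, 0, 0, 0, 0, 0, -3, 0, 0, 0, 0, 0, 0]}}

```text
clock: 12.98
eef_pos: [509.1, -33.7, 55.3]
tool_rot: [-3.139, -0.021, 2.908]
force: [-17.5, 2.4, 12.8]
width: 0.3
gripper_force: 9.2
```

Call:
{"name": "play_rows", "arguments": {"deltas": [12, 0, 0, 0, 0, 0, 0, 32, 0, 0, 0, 0, 0, 0, 32, 0, -15, 0, 0, 0, 0, 32, 0, -45, 0, 0, 0, 0, 34, 0, -90, 0, 0, 0, 0, 40, 20, -140, 0, 0, 0, 0, 50, 60, -170, 0, 0, 0, 0, 60, 110, -175, 0, 0, 0, 0, 66, 165, -175, 0, 0, 0, 0, 70, 215, -175, 0, 0, 0, 0]}}

```text
clock: 14.22
eef_pos: [503.3, 192.7, 233.5]
tool_rot: [3.138, 0.004, 2.908]
force: [0.5, 0.3, 0.2]
width: 0.1
gripper_force: 0.0
```

Call:
{"name": "play_rows", "arguments": {"deltas": [0, 30, 0, 0, 0, 0, 0, 0, 50, 0, 0, 0, 0, 0, 0, 50, 0, 0, 0, 0, 0]}}

```text
clock: 14.6
eef_pos: [513.8, 239.7, 231.9]
tool_rot: [3.14, 0.001, 2.909]
force: [-0.5, -0.4, -0.6]
width: 0.2
gripper_force: 0.0
```

Run:
```python
from h import *
t=save("top","top5.png");save("side","side5.png")
a=cv2.imread("pics/top5.png")[100:250,210:430];b=cv2.imread("pics/side5.png")[150:270,270:420]
cv2.imwrite("pics/c6.png",np.hstack([cv2.resize(a,(440,300),interpolation=2),cv2.resize(b,(360,300),interpolation=2)]))
u=np.array([.973,-.230]);v=np.array([.230,.973]);O=np.array([509,-25.])
h=cv2.cvtColor(t,cv2.COLOR_RGB2HSV)
for c,lo,hi in(("yel",(25,150,120),(34,255,255)),("blu",(95,110,40),(130,255,255))):
    z=np.zeros(h.shape[:2],np.uint8);z[170:235,280:345]=cv2.inRange(h,lo,hi)[170:235,280:345]
    k=cv2.connectedComponentsWithStats(z);j=1+np.argmax(k[2][1:,4]);ys,xs=np.nonzero(k[1]==j)
    Q=plane("top",np.c_[xs,ys],72)[:,:2];d=Q.mean(0)-O;print(c,len(xs),d@u,d@v,cv2.minAreaRect(Q.astype(np.float32)))
```

```text
yel 81 24.299213141478184 -7.176258475243108 ((530.4744262695312, -38.660400390625), (48.73398971557617, 16.28779411315918), 76.77864074707031)
blu 79 -33.14377200940028 56.5100893864282 ((489.28424072265625, 37.44638442993164), (16.142547607421875, 47.204376220703125), 71.2395248413086)
```

View pics/c6.png

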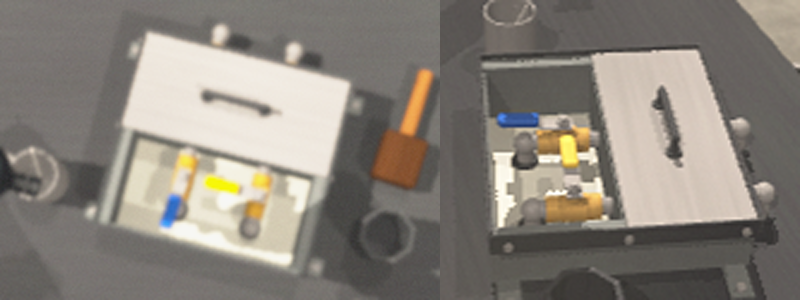

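The yellow handle now lies square across its pipe: its axis is at 76.8°, against 76.7° for the box's y. The blue handle has not moved, the cover is fully back, and the robot is clear of everything.

```bash
python3 -c "
from cell import *
print(finish_job())"
```

```text
the job is handed in; nothing more can be done
None
```

Job handed in: the cover is slid fully back and left open, and the gas handle is turned to its stop, square across its pipe. In the last pictures the blue handle, mug, mould and wooden block look undisturbed.

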